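# Unload the egg boiler

## Robot

A 6-joint arm with a two-finger parallel gripper is mounted at the origin on a cart in front of the work surface, level with it; the furniture and walls round the work are solid. World frame = base frame: x ahead of the robot, y to its left, z up, the work surface at z = 0. Lengths are in m, angles in rad, forces in N, time in s.
With the tool pointing down it reaches from about 0.425 to 0.95 m from the base axis. Payload 3.5 kg.
Tool frame: the origin (TCP) lies at the very end of the fingers, on their centre line; the grasp point (between the pads) lies 19 mm behind it (grip_depth is the distance from the TCP to the grasp point, in m); x points along the fingers, z is the direction in which the jaws open and shut, and the axes are right-handed (so a half turn about x gives the same grasp; the last joint's range is limited). The gripper opens to 85 mm and grips with 20 to 120 N. Pads are 22 mm wide; open, the fingers measure 114 mm over their backs; the gripper's body (76 mm by 85 mm) begins 54 mm behind the grasp point. The pads swing forward as they close: fully open they stand 13 mm farther back than shut.
Start: joints at [-1.357, 0.286, 1.577, -0, 1.279, -0.15], TCP at [0.24, -0.631, 0.231] pointing down, gripper open.
Joint ranges: [-2.77, 2.77], [-0.9, 2.22], [0.21, 2.48], [-1.53, 4.67], [0.24, 2.81], [-2.84, 2.84]. Speed limits (rad/s): [2.79, 2.79, 3.14, 3.14, 3.14, 3.14].

## Interface

Orientations are given as a unit quaternion [x, y, z, w].
In Python, from plant import get_state, read_camera, calibration, sign_off, recognise, grip_depth gives the robot as it stands. The module is installed in compiled form; this text tells all that it offers.
- The arm moves only by the tool servo_tool, never from a script. Its argument "deltas" is a list that holds one entry, the list of rows, each a list of 4 numbers: the shift along the world's x, y, z scaled (see below), then the turn about the world's z scaled (see below). In form: [[[tx, ty, tz, spin], ...]]. A call has exactly 5 rows; each row is the pose to reach, as a shift and turn from the pose commanded when the call began; what a row does not reach only later rows make up. The controller multiplies each number of a shift by 10 cm and each number of a turn by 90 degrees. A row lasts 1/10 s, in which the tool goes at most 50 mm and 8.59 degrees, less where a joint would pass 70% of its speed; a pose out of reach is approached as far as the arm can. A call with a number of a shift or a turn outside -1 to 1 is refused whole. A call with a gripper value outside its range is refused whole. "claw" is the gripper's target within -1 to 1 (fully open at 1, half-way at 0, shut at -1), set as the call begins (left out, the last holds). The fingers move at their own pace and stop on an object; "force" is the grip in N (left out, the last holds). Time passes only in rows, so rows that repeat a pose let the fingers close, or fill a call up. It gives the time, the measured TCP pose, the force and the opening at its end, in the units of the state.
- get_state(): the state, without advancing time (a new reading comes with each control period).
- read_camera(name): name is "side" or "top"; returns the picture (400x640x3 uint8, blue, green, red); there is no depth.
- calibration(name): a dict with "intrinsics" (3x3 intrinsics, pixels), "dist" ([k1, k2, p1, p2, k3] as OpenCV has them; the pictures are not rectified), "R" (3x3) and "t" (3): a world point X has camera coordinates R X + t. Camera axes: x right, y down, z forward; pixel columns grow to the right and rows downward; lengths in m; the calibration is good to about 2 mm. A picture is of the moment at which its call begins. calibration takes no time and is no camera call.
- sign_off(): hands the job in, once; it reports no verdict.
Trained networks look in the newest picture that a camera, given by its name, has taken for a name from the list of things; names that differ only in an ending like _2 or _b are one class to them, and where a whole thing is asked for, a point or a joint stands for the part that bears it (a point fixed in the world has none). Each returns a list of dicts, best first, with "p" (0 to 1); they miss things now and then, are a little off and sometimes report something else, mostly with a low value. They report only what shows in the picture. A call takes as long as a camera call. They do not tell look-alikes from the thing itself.
- recognise(camera, query): "at" ([x, y, z] in m, in world coordinates, good to about 4 mm: the middle of the surface that is visible of it).
The state is a dict: "time": time; "qpos": joint angles; "dq": joint speeds; "joint_efforts": joint torques, N m; "eef_pos": TCP position; "tcp_rot": TCP orientation; "contact_force": force on the tool from outside, world axes, zero at the start; "wrist_torque": the same for the moment, N m; "opening": opening from 0.0 (shut) to 1.0 (fully open).
Only numpy, scipy, OpenCV 4.12 (cv2) and the standard library are available. Lean on these libraries where they do the work, as an engineer would, in place of code of your own. Each camera call takes 0.05 s, during which the arm holds its last target. There are 200 camera calls.

## Task

The eggs in the egg boiler are done: switch the boiler off by pressing its spring paddle fully down to the stop and letting it go, then lift the clear dome off by its knob and stand it, rim down, in the middle of the yellow plate. Then lift out the rack by its handle with all four eggs in it and set it down well on the wooden board. Drop nothing, lose no egg, and leave the salt shaker and the mug where they are.

Things in the scene. Friction and masses are not known exactly. Their poses are not given: they have to be found in the camera images.
- boiler: egg boiler, fixed to the worktop: sage-green round base, 149 mm across and 40 mm high, with a control nose 80 mm wide that reaches to 160 mm from the axis on its -x side. Origin: on the round base's axis at the worktop; z up. The steel pan on top (floor 42 mm above the origin, lip 120 mm across and 46 mm high) carries the rack.
- paddle (a joint): cream spring paddle on the boiler's nose, 62 mm wide, hinged on the side next to the dome (80 mm from the boiler's axis, 29 mm above the worktop), free end to the front, 151 mm from the axis. 0 = up (rest, tilted up 0.2 rad), 0.2 = fully down at its stop, flush; about 5 N at paddle_press holds it down; it springs back when let go.
- paddle_press (a point): the place to press, on the top of the paddle, 55 mm out from its hinge (134 mm from the boiler's axis, along the boiler's -x); about 44 mm above the worktop when up, 33 mm when down. Moves with the paddle.
- dome: clear plastic dome over the eggs, loose, 134 mm across, 113 mm high, 0.16 kg, open below; its rim stands round the pan lip, 40 mm above the worktop. Origin: centre of the rim plane, z up. Black round knob on its axis, 34 mm in diameter, 117 to 144 mm above the origin (grip at about 135 mm). Its rim must rise 110 mm to pass the rack's handle.
- rack: steel egg rack, loose, 108 mm across, four cups, and in the middle a stem with a flat upright sage-green handle. Origin: centre of its underside, z up. Handle: 46 mm long along the rack's x, 12 mm thick along its y, from 76 to 100 mm above the origin. Egg tips stand 62 mm above the origin: keep the fingertips above 66 mm. With eggs about 0.4 kg.
- egg_0: brown egg, loose, 43 mm thick and 57 mm high, standing blunt end down in a cup of the rack. Origin: centre of its round lower half (21 mm above its lower end).
- egg_1: brown egg, loose, 43 mm thick and 57 mm high, standing blunt end down in a cup of the rack. Origin: centre of its round lower half (21 mm above its lower end).
- egg_2: brown egg, loose, 43 mm thick and 57 mm high, standing blunt end down in a cup of the rack. Origin: centre of its round lower half (21 mm above its lower end).
- egg_3: brown egg, loose, 43 mm thick and 57 mm high, standing blunt end down in a cup of the rack. Origin: centre of its round lower half (21 mm above its lower end).
- cup_0 (a point): point of the rack where the origin of egg_0 is when the egg sits in its cup (26 mm above the rack's underside).
- cup_1 (a point): point of the rack where the origin of egg_1 is when the egg sits in its cup (26 mm above the rack's underside).
- cup_2 (a point): point of the rack where the origin of egg_2 is when the egg sits in its cup (26 mm above the rack's underside).
- cup_3 (a point): point of the rack where the origin of egg_3 is when the egg sits in its cup (26 mm above the rack's underside).
- plate: small yellow-ochre plate that does not slip, 149 mm across, outer rim 16 mm high, the dome's rim stands about 14 mm above its underside. Origin: centre of its underside. Receives the dome.
- board: orange-brown wooden board that does not slip, 160 mm along its x, 300 mm along its y, 16 mm thick. Origin: centre of its underside. Receives the rack.
- salt_shaker: glass salt shaker with a grey top, 44 mm across, 90 mm high; bystander. Origin: centre of its underside.
- mug: white mug, 78 mm across, 97 mm high, 110 mm with its handle; bystander. Origin: centre of its underside.
There are look-alikes about, which are no part of the job. Leave any blue or orange look-alike of the dome alone.

How it is judged:
On the way, in this order (a step that is already met when the one before it is completed fails the run):
1. the paddle is pressed fully down (at least 0.18 of its 0.2 rad) while the dome is still on the boiler (value of joint paddle above 0.18 rad and horizontal distance between dome and boiler below 0.01 m and height (world z) of dome below 0.05 m), for 0.1 s.
2. the dome stands released and upright on the plate, its centre within 30 mm of the plate's, with the paddle let go and all eggs still in their rack on the boiler (horizontal distance between dome and plate below 0.03 m and z of dome in the frame of plate between 0.004 and 0.024 m and angle between dome's own z axis and vertical below 0.12 rad and contact force between dome and the fingers below 0.1 N and value of joint paddle below 0.05 rad and horizontal distance between rack and boiler below 0.015 m and distance between egg_0 and cup_0 below 0.014 m and distance between egg_1 and cup_1 below 0.014 m and distance between egg_2 and cup_2 below 0.014 m and distance between egg_3 and cup_3 below 0.014 m), for 0.2 s.
At the end, for the whole second after the job is handed in: The rack stands released, upright (within 0.1 rad) and at rest on the board, its middle at least 30 mm inside every edge, with each egg's centre within 14 mm of its place in its cup; the dome stands upright (within 0.12 rad) and released on the plate, centres within 30 mm; the paddle is up again (x of rack in the frame of board between -0.05 and 0.05 m and y of rack in the frame of board between -0.12 and 0.12 m and z of rack in the frame of board between 0.012 and 0.021 m and angle between rack's own z axis and vertical below 0.1 rad and contact force between each of rack, dome and the fingers below 0.1 N and linear speed of rack below 0.03 m/s and distance between egg_0 and cup_0 below 0.014 m and distance between egg_1 and cup_1 below 0.014 m and distance between egg_2 and cup_2 below 0.014 m and distance between egg_3 and cup_3 below 0.014 m and horizontal distance between dome and plate below 0.03 m and z of dome in the frame of plate between 0.004 and 0.024 m and angle between dome's own z axis and vertical below 0.12 rad and value of joint paddle below 0.05 rad); the robot touches nothing.
It fails at once if an egg leaves its cup (more than 30 mm from its place) (distance between egg_0 and cup_0 above 0.03 m or distance between egg_1 and cup_1 above 0.03 m or distance between egg_2 and cup_2 above 0.03 m or distance between egg_3 and cup_3 above 0.03 m).
It fails at once if the dome is tipped over (more than 0.6 rad) (angle between dome's own z axis and vertical above 0.6 rad).
It fails at once if the dome is let go in mid-air: not touched by the fingers while its underside is over 30 mm above the worktop and off the boiler (contact force between dome and the fingers below 0.05 N and height (world z) of dome above 0.03 m and distance between dome and boiler above 0.06 m).
It fails at once if the rack is let go in mid-air: not touched by the fingers while its underside is over 30 mm above the worktop and off the boiler (contact force between rack and the fingers below 0.05 N and height (world z) of rack above 0.03 m and distance between rack and boiler above 0.06 m).
It fails at once if the salt shaker or mug is shifted by more than 30 mm or tipped (distance of any of salt_shaker, mug from where it was at the start of the episode above 0.03 m or angle between any of salt_shaker, mug's own z axis and vertical above 0.3 rad).
It also fails if it takes over 66 s, if anything falls off the work surface, if the arm or the gripper's body presses on something with over 40 N, if the wrist force passes 120 N, or if a joint passes its speed limit or range.

## Working session

There is one attempt and no reset: what is moved stays moved. The work goes in short steps, Python scripts to look and compute and a tool call to move; the robot and the scene stay as the last step left them, time stands still between calls to the robot, and variables do not carry over. Pictures are saved under pics/ and viewed, about 8 in all and at most 12, crops included, and the job is handed in when it is done.

Besides the shell and the picture viewer there is one more tool, called after "Request:" as name(argument=value, ...) on one line, values as JSON. servo_tool: Moves the arm, as the interface text tells. Its arguments: {"type":"object","properties":{"deltas":{"type":"array"},"claw":{"type":"number"},"force":{"type":"number"}},"required":["deltas"]}

```bash
mkdir -p pics; cat > h.py <<'E'
import numpy as np, cv2
from plant import *
def cam(n):
    c=calibration(n); return [np.array(c[k],float) for k in ("intrinsics","dist","R","t")]
def at_z(n,u,v,z):
    K,d,R,t=cam(n); p=cv2.undistortPoints(np.array([[[u,v]]],float),K,d)[0,0]
    r=R.T@np.array([p[0],p[1],1]); o=-R.T@t; return o+r*(z-o[2])/r[2]
def px(n,X):
    K,d,R,t=cam(n); return cv2.projectPoints(np.array([X],float),cv2.Rodrigues(R)[0],t,K,d)[0].ravel()
E
python3 - <<'E'
from h import *
for n in("top","side"):
    cv2.imwrite(f"pics/{n}0.png",read_camera(n))
    K,d,R,t=cam(n); print(n,(-R.T@t).round(3))
    for q in("boiler","paddle_press","dome","rack","plate","board","salt_shaker","mug","egg_0"):
        print(q,[(np.round(r["at"],3).tolist(),round(r["p"],2),px(n,r["at"]).round().tolist()) for r in recognise(n,q)])
s=get_state();print(s["time"],s["eef_pos"],s["tcp_rot"],s["contact_force"])
E
```

```text
top [0.062 0.038 1.785]
boiler [([0.54, -0.014, 0.035], 0.86, [297.0, 216.0])]
paddle_press [([0.527, -0.022, 0.043], 0.55, [300.0, 218.0])]
dome [([0.366, -0.05, 0.105], 0.93, [318.0, 257.0]), ([0.614, 0.018, 0.135], 0.85, [283.0, 190.0]), ([0.56, -0.466, 0.096], 0.55, [422.0, 179.0])]
rack []
plate [([0.493, -0.303, 0.011], 0.85, [379.0, 213.0])]
board [([0.529, 0.304, 0.014], 0.66, [211.0, 239.0])]
salt_shaker [([0.696, 0.18, 0.066], 0.48, [235.0, 183.0])]
mug [([0.76, -0.15, 0.058], 0.63, [321.0, 150.0])]
egg_0 []
side [0.605 1.    0.963]
boiler [([0.558, 0.016, 0.037], 0.94, [333.0, 226.0])]
paddle_press [([0.524, -0.02, 0.046], 0.57, [345.0, 215.0])]
dome [([0.375, -0.028, 0.074], 0.76, [401.0, 205.0]), ([0.575, -0.442, 0.07], 0.69, [326.0, 124.0]), ([0.632, 0.054, 0.124], 0.68, [305.0, 211.0])]
rack []
plate []
board [([0.534, 0.327, 0.017], 0.82, [346.0, 328.0])]
salt_shaker [([0.703, 0.197, 0.056], 0.76, [274.0, 272.0])]
mug [([0.761, -0.121, 0.058], 0.69, [261.0, 187.0])]
egg_0 []
1.0 [ 0.24021144 -0.63079699  0.23132117] [ 0.40130769  0.58220387 -0.40130287  0.58219137] [-0.16526952 -1.05478425 -1.02549004]
```

```bash
python3 - <<'E'
import cv2
a=cv2.imread("pics/top0.png")[110:310,160:460];cv2.imwrite("pics/t1.png",cv2.resize(a,(800,533),interpolation=2))
a=cv2.imread("pics/side0.png")[80:380,170:490];cv2.imwrite("pics/s1.png",cv2.resize(a,(640,600),interpolation=2))
E
```

```text
(no output)
```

View pics/t1.png

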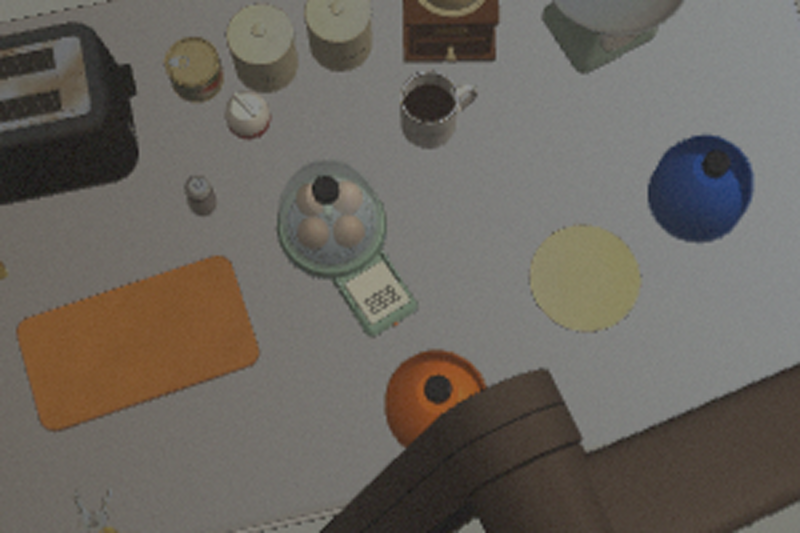

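View pics/s1.png

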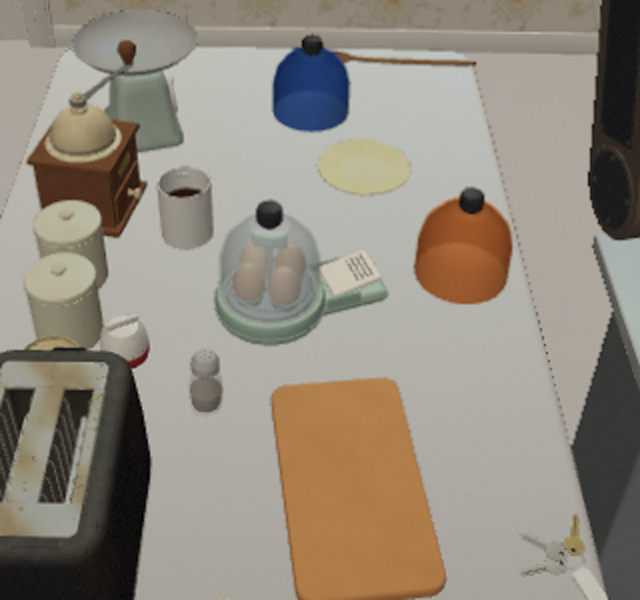

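The top view shows the clear dome at crop (330,215), with its knob at (325,189) and the nose towards (380,295). The plate is at (585,278) and the board at (138,342). The orange and blue look-alikes are at (437,400) and (700,188). The side view agrees. Next I'll measure these by colour segmentation.

```bash
cat >> h.py <<'E'
def blob(im,f,near,box=45):
    h=cv2.cvtColor(im,cv2.COLOR_BGR2HSV).astype(int); m=f(h[...,0],h[...,1],h[...,2]).astype(np.uint8)
    n,l,s,c=cv2.connectedComponentsWithStats(m); best=[(np.hypot(*(c[i]-near)),i) for i in range(1,n) if s[i,4]>15]
    i=min(best)[1]; return c[i],s[i],(l==i).astype(np.uint8)
def tri(pa,pb):
    P=[];q=[]
    for n,p in(("top",pa),("side",pb)):
        K,d,R,t=cam(n);P.append(np.c_[R,t]);q.append(cv2.undistortPoints(np.array([[p]],float),K,d)[0,0].reshape(2,1))
    X=cv2.triangulatePoints(P[0],P[1],q[0],q[1]).ravel();return X[:3]/X[3]
E
python3 - <<'E'
from h import *
T=cv2.imread("pics/top0.png");S=cv2.imread("pics/side0.png")
dark=lambda h,s,v:v<50
a=blob(T,dark,(282,181));b=blob(S,dark,(304.5,187));print("knob",a[0],a[1],b[0],b[1],tri(a[0],b[0]))
print(at_z("top",*a[0],.175),at_z("side",*b[0],.17))
H=cv2.cvtColor(T,cv2.COLOR_BGR2HSV);Hs=cv2.cvtColor(S,cv2.COLOR_BGR2HSV)
for n,(u,v) in dict(plate=(379,214),board=(211,238),cream=(303,217),nose=(299,232),table=(350,240)).items(): print(n,H[v,u])
for n,(u,v) in dict(plate=(352,163),board=(346,328),cream=(338,217),nose=(350,228),table=(380,240)).items(): print(n,Hs[v,u])
for nm,im,n,near,z in(("plate",T,"top",(379,214),.014),("plate",S,"side",(352,163),.014),("board",T,"top",(211,238),.016),("board",S,"side",(346,328),.016)):
    f=(lambda h,s,v:(h>18)&(h<33)&(s>70)&(v>90)) if nm=="plate" else (lambda h,s,v:(h>5)&(h<18)&(s>110)&(v>60))
    c,s,m=blob(im,f,near)
    ct=max(cv2.findContours(m,0,1)[0],key=cv2.contourArea).reshape(-1,2)
    W=np.array([at_z(n,*p,z)[:2] for p in ct],np.float32)
    print(nm,n,s,cv2.minAreaRect(W), cv2.minEnclosingCircle(W), at_z(n,*c,z))
E
```

```text
knob [281.44680851 181.10638298] [277 176  10  10  47] [304.25882353 188.87058824] [299 184  12  10  85] [0.63445329 0.01767382 0.1646878 ]
[0.63066504 0.01783889 0.175     ] [0.63439066 0.02412357 0.17      ]
plate [ 27  65 138]
board [ 14 158 124]
cream [ 27  35 152]
nose [ 53  36 121]
table [ 30   8 125]
plate [ 27  51 190]
board [ 15 151 174]
cream [ 21  30 204]
nose [ 56  33 124]
table [ 26  11 180]
plate top [372 207   6  13  20] ((0.4972996711730957, -0.2877206802368164), (0.018003812059760094, 0.04473377391695976), 75.55581665039062) ((0.49550461769104004, -0.29468947649002075), 0.022539649158716202) [ 0.49844464 -0.29136311  0.014     ]
plate side [363  76   9   8  58] ((0.401225209236145, -0.883502185344696), (0.06540702283382416, 0.032970353960990906), 86.20134735107422) ((0.4052544832229614, -0.8837697505950928), 0.0350918173789978) [ 0.40257332 -0.88378741  0.014     ]
board top [ 166  206   91   65 3657] ((0.5316309332847595, 0.3014732301235199), (0.15920117497444153, 0.29773885011672974), 6.97025728225708) ((0.530379593372345, 0.3021848499774933), 0.16155490279197693) [0.53025167 0.30262006 0.016     ]
board side [ 306  269   87  115 7697] ((0.5349479913711548, 0.30678680539131165), (0.1584567427635193, 0.30280017852783203), 6.919820785522461) ((0.5370392203330994, 0.3062494099140167), 0.1639409363269806) [0.53366412 0.3254575  0.016     ]
```

```bash
python3 - <<'E'
from h import *
T=cv2.imread("pics/top0.png");S=cv2.imread("pics/side0.png")
def ct(m): return max(cv2.findContours(m,0,1)[0],key=cv2.contourArea).reshape(-1,2)
f=lambda h,s,v:(h>20)&(h<33)&(s>30)&(v>90)
for im,n,near in((T,"top",(379,214)),(S,"side",(352,163))):
    k=cv2.GaussianBlur(im,(3,3),0); c,s,m=blob(k,f,near)
    W=np.array([at_z(n,*p,.015)[:2] for p in ct(m)],np.float32); print("plate",n,s,at_z(n,*c,.012)[:2],cv2.minEnclosingCircle(W))
f=lambda h,s,v:(h>14)&(h<36)&(s>18)&(v>130)
f2=lambda h,s,v:(h>38)&(h<75)&(s>22)&(v>50)
for im,n,near in((T,"top",(301,217)),(S,"side",(345,215))):
    k=cv2.GaussianBlur(im,(3,3),0);c,s,m=blob(k,f,near); W=np.array([at_z(n,*p,.037)[:2] for p in ct(m)],np.float32)
    print("paddle",n,s,c,cv2.minAreaRect(W))
    c,s,m=blob(k,f2,px(n,(.56,0,.03))); p=ct(m); W=np.array([at_z(n,*q,.038)[:2] for q in p],np.float32)
    print("base",n,s,"ext",W.min(0),W.max(0))
    g=W[(np.hypot(*(W-[.63,.02]).T)>.055)&(np.hypot(*(W-[.63,.02]).T)<.095)]
    from scipy.optimize import least_squares
    r=least_squares(lambda x:np.hypot(*(g-x).T)-.0745,[.63,.02],loss="soft_l1",f_scale=.003);print(r.x,np.abs(r.fun).mean(),len(g))
    cv2.imwrite(f"pics/m_{n}.png",m*255)
    for X in((.63,.018,.17),(.63,.018,.0)):print(px(n,X))
E
```

```text
plate top [ 358  194   43   41 1331] [ 0.4906226  -0.30274193] ((0.49083995819091797, -0.30271250009536743), 0.07567740231752396)
plate side [ 329  149   46   29 1027] [ 0.49276772 -0.30343814] ((0.4932815730571747, -0.30269384384155273), 0.07604730129241943)
paddle top [290 209  23  22 212] [300.4245283  218.28301887] ((0.5249006748199463, -0.024424657225608826), (0.0651046633720398, 0.05820958688855171), 20.96892547607422)
base top [264 186  52  50 442] ext [ 0.46917003 -0.06969803] [0.64565814 0.08906109]
[0.64194203 0.01686844] 0.0059426446700446625 112
[281.52357241 181.79085783]
[284.15627497 196.97993269]
paddle side [329 205  32  23 449] [344.45434298 216.04454343] ((0.5266109704971313, -0.024216145277023315), (0.08672568202018738, 0.06403446942567825), 30.72938346862793)
base side [278 218  85  34 764] ext [ 0.48075765 -0.01410568] [0.70554453 0.11091305]
[0.63119544 0.02630905] 0.008685907767332829 181
[306.076598   187.34657675]
[306.32779004 236.06165189]
```

Request:
servo_tool(deltas=[[[0.1, 0.2, 0, 0], [0.2, 0.4, 0, 0], [0.3, 0.6, 0, 0], [0.4, 0.8, 0, 0], [0.45, 1, 0, 0]]], claw=-1, force=30)

```text
time: 1.5
eef_pos: [0.2858, -0.5299, 0.2314]
tcp_rot: [0.401, 0.582, -0.401, 0.582]
contact_force: [-0.6, -1.0, -0.5]
opening: 0.143
```

Request:
servo_tool(deltas=[[[0.1, 0.2, 0, 0], [0.2, 0.4, 0, 0], [0.3, 0.6, 0, 0], [0.4, 0.8, 0, 0], [0.45, 1, 0, 0]]])

```text
time: 2.0
eef_pos: [0.331, -0.4296, 0.2315]
tcp_rot: [0.401, 0.582, -0.401, 0.582]
contact_force: [0.3, 0.6, 0.5]
opening: 0.001
```

Request:
servo_tool(deltas=[[[0.1, 0.2, 0, 0], [0.2, 0.4, 0, 0], [0.3, 0.6, 0, 0], [0.4, 0.8, 0, 0], [0.45, 1, 0, 0]]])

```text
time: 2.5
eef_pos: [0.3759, -0.3296, 0.2315]
tcp_rot: [0.401, 0.582, -0.401, 0.582]
contact_force: [0.5, -0.7, 0.2]
opening: -0.002
```

Request:
servo_tool(deltas=[[[0.1, 0.2, 0, 0], [0.2, 0.4, 0, 0], [0.3, 0.6, 0, 0], [0.4, 0.8, 0, 0], [0.45, 1, 0, 0]]])

```text
time: 3.0
eef_pos: [0.4208, -0.2296, 0.2315]
tcp_rot: [0.401, 0.582, -0.401, 0.583]
contact_force: [0.3, 1.0, 0.4]
opening: 0.001
```

Request:
servo_tool(deltas=[[[0.1, 0.2, 0, 0], [0.2, 0.4, 0, 0], [0.3, 0.6, 0, 0], [0.4, 0.8, 0, 0], [0.45, 1, 0, 0]]])

```text
time: 3.5
eef_pos: [0.4657, -0.1296, 0.2315]
tcp_rot: [0.401, 0.582, -0.401, 0.582]
contact_force: [-0.5, 0.9, -0.6]
opening: 0.002
```

Request:
servo_tool(deltas=[[[0.1, 0.2, 0, 0], [0.2, 0.4, 0, 0], [0.3, 0.6, 0, 0], [0.4, 0.8, 0, 0], [0.43, 1, 0, 0]]])

```text
time: 4.0
eef_pos: [0.5088, -0.0296, 0.2315]
tcp_rot: [0.401, 0.582, -0.401, 0.582]
contact_force: [0.2, -0.0, -0.1]
opening: 0.001
```

Request:
servo_tool(deltas=[[[0, 0, -0.25, 0], [0, 0, -0.5, 0], [0, 0, -0.75, 0], [0, 0, -0.95, 0], [0, 0, -1, 0]]])

```text
time: 4.5
eef_pos: [0.5063, -0.03, 0.1287]
tcp_rot: [0.401, 0.584, -0.402, 0.581]
contact_force: [0.3, -0.3, 0.3]
opening: -0.001
```

Request:
servo_tool(deltas=[[[0, 0, -0.25, 0], [0, 0, -0.45, 0], [0, 0, -0.65, 0], [0, 0, -0.75, 0], [0, 0, -0.8, 0]]])

```text
time: 5.0
eef_pos: [0.5082, -0.0307, 0.0511]
tcp_rot: [0.401, 0.582, -0.401, 0.582]
contact_force: [-0.7, -0.1, 0.4]
opening: 0.003
```

Request:
servo_tool(deltas=[[[0, 0, -0.05, 0], [0, 0, -0.1, 0], [0, 0, -0.14, 0], [0, 0, -0.18, 0], [0, 0, -0.19, 0]]])

```text
time: 5.5
eef_pos: [0.5083, -0.0312, 0.0325]
tcp_rot: [0.401, 0.582, -0.401, 0.582]
contact_force: [-2.8, -1.9, 5.3]
opening: 0.001
```

Request:
servo_tool(deltas=[[[0, 0, -0.01, 0], [0, 0, -0.02, 0], [0, 0, -0.03, 0], [0, 0, -0.03, 0], [0, 0, -0.03, 0]]])

```text
time: 6.0
eef_pos: [0.5085, -0.0313, 0.0321]
tcp_rot: [0.4, 0.583, -0.402, 0.582]
contact_force: [-9.2, -0.9, 19.5]
opening: 0.0
```

Request:
servo_tool(deltas=[[[0, 0, 0.1, 0], [0, 0, 0.3, 0], [0, 0, 0.5, 0], [0, 0, 0.8, 0], [0, 0, 1, 0]]])

```text
time: 6.5
eef_pos: [0.509, -0.0306, 0.131]
tcp_rot: [0.402, 0.581, -0.401, 0.583]
contact_force: [0.4, -0.8, 0.7]
opening: -0.002
```

Request:
servo_tool(deltas=[[[0, 0, 0.25, 0], [0, 0, 0.5, 0], [0, 0, 0.75, 0], [0, 0, 0.95, 0], [0, 0, 1, 0]]], claw=0.6)

```text
time: 7.0
eef_pos: [0.5097, -0.0309, 0.232]
tcp_rot: [0.402, 0.58, -0.4, 0.584]
contact_force: [-1.0, 0.6, -0.1]
opening: 0.797
```

Request:
servo_tool(deltas=[[[0.2, 0.1, 0, 0], [0.45, 0.2, 0, 0], [0.7, 0.3, 0, 0], [0.9, 0.4, 0, 0], [1, 0.45, 0, 0]]])

```text
time: 7.5
eef_pos: [0.6089, 0.0151, 0.2275]
tcp_rot: [0.401, 0.583, -0.401, 0.582]
contact_force: [-0.1, -0.3, -0.4]
opening: 0.798
```

Request:
servo_tool(deltas=[[[0.1, 0, 0, 0], [0.2, 0.05, 0, 0], [0.24, 0.06, 0, 0], [0.24, 0.06, 0, 0], [0.24, 0.06, 0, 0]]])

```text
time: 8.0
eef_pos: [0.6319, 0.02, 0.2293]
tcp_rot: [0.401, 0.582, -0.401, 0.582]
contact_force: [0.5, -0.3, 0.1]
opening: 0.793
```

```bash
python3 - <<'E'
from h import *
T=read_camera("top");S=read_camera("side");
cv2.imwrite("pics/top2.png",T);cv2.imwrite("pics/side2.png",S)
a=cv2.resize(S[120:270,230:430],(800,600),interpolation=2);cv2.imwrite("pics/s3.png",a)
print(get_state()["time"],get_state()["eef_pos"],get_state()["opening"])
for X in((.632,.02,.17),(.632,.02,.23)):print((px("side",X)-[230,120])*4)
E
```

```text
8.1 [0.63186571 0.02003714 0.22945713] 0.8001484444081552
[301.03069653 271.36202906]
[300.5589899  194.27291057]
```

View pics/s3.png

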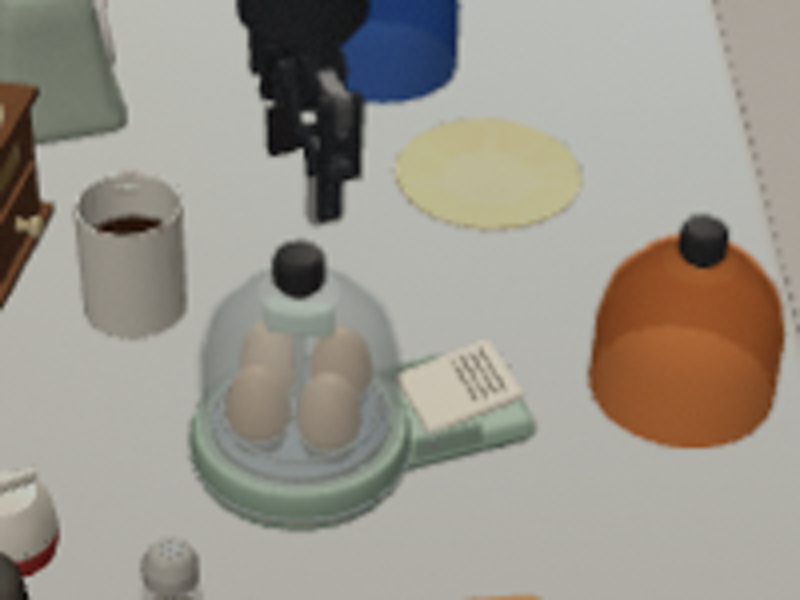

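Side crop: the knob is at (299,270), against a projection of (301,271), the fingers are above it, and the paddle is up again. The rack handle at (300,310) shows its broad side, so it lies roughly along world x. Now I'll grip the knob.

Request:
servo_tool(deltas=[[[0, 0, -0.2, 0], [0, 0, -0.4, 0], [0, 0, -0.6, 0], [0, 0, -0.7, 0], [0, 0, -0.73, 0]]])

```text
time: 8.6
eef_pos: [0.6312, 0.0202, 0.1549]
tcp_rot: [0.401, 0.583, -0.402, 0.581]
contact_force: [-1.0, 0.4, 0.1]
opening: 0.802
```

Request:
servo_tool(deltas=[[[0, 0, 0, 0], [0, 0, 0, 0], [0, 0, 0, 0], [0, 0, 0, 0], [0, 0, 0, 0]]], claw=-1, force=40)

```text
time: 9.1
eef_pos: [0.6331, 0.02, 0.1578]
tcp_rot: [0.402, 0.581, -0.401, 0.583]
contact_force: [1.0, -0.6, 2.5]
opening: 0.388
```

Request:
servo_tool(deltas=[[[0, 0, 0.02, 0], [0, 0, 0.05, 0], [0, 0, 0.1, 0], [0, 0, 0.15, 0], [0, 0, 0.2, 0]]])

```text
time: 9.6
eef_pos: [0.632, 0.0203, 0.1765]
tcp_rot: [0.401, 0.582, -0.401, 0.582]
contact_force: [0.8, 0.4, -2.1]
opening: 0.387
```

Request:
servo_tool(deltas=[[[0, 0, 0.2, 0], [0, 0, 0.4, 0], [0, 0, 0.6, 0], [0, 0, 0.8, 0], [0, 0, 1, 0]]])

```text
time: 10.1
eef_pos: [0.6321, 0.0203, 0.2775]
tcp_rot: [0.401, 0.582, -0.401, 0.582]
contact_force: [0.6, 0.0, -1.1]
opening: 0.379
```

Request:
servo_tool(deltas=[[[0, 0, 0.1, 0], [0, 0, 0.2, 0], [-0.1, -0.2, 0.2, 0], [-0.2, -0.4, 0.2, 0], [-0.3, -0.6, 0.2, 0]]])

```text
time: 10.6
eef_pos: [0.6015, -0.0402, 0.2955]
tcp_rot: [0.401, 0.583, -0.401, 0.582]
contact_force: [0.5, 0.1, -1.1]
opening: 0.389
```

Request:
servo_tool(deltas=[[[-0.1, -0.2, 0, 0], [-0.2, -0.4, 0, 0], [-0.3, -0.6, 0, 0], [-0.35, -0.8, 0, 0], [-0.4, -1, 0, 0]]])

```text
time: 11.1
eef_pos: [0.5614, -0.1404, 0.2956]
tcp_rot: [0.401, 0.583, -0.401, 0.582]
contact_force: [0.0, -0.2, -1.2]
opening: 0.379
```

Request:
servo_tool(deltas=[[[-0.1, -0.2, 0, 0], [-0.2, -0.4, 0, 0], [-0.3, -0.6, 0, 0], [-0.35, -0.8, 0, 0], [-0.4, -1, 0, 0]]])

```text
time: 11.6
eef_pos: [0.5215, -0.2404, 0.2956]
tcp_rot: [0.401, 0.583, -0.401, 0.582]
contact_force: [0.6, 0.3, -1.1]
opening: 0.385
```

Request:
servo_tool(deltas=[[[-0.1, -0.2, 0, 0], [-0.2, -0.4, 0, 0], [-0.28, -0.6, 0, 0], [-0.3, -0.63, 0, 0], [-0.3, -0.63, 0, 0]]])

```text
time: 12.1
eef_pos: [0.4918, -0.3029, 0.2957]
tcp_rot: [0.402, 0.582, -0.401, 0.581]
contact_force: [0.4, 0.4, -1.3]
opening: 0.382
```

```bash
python3 - <<'E'
from h import *
T=read_camera("top");S=read_camera("side");
cv2.imwrite("pics/top4.png",T);cv2.imwrite("pics/side4.png",S)
a=cv2.resize(S[100:270,230:430],(706,600),interpolation=2);b=cv2.resize(T[160:260,250:400],(800,533),interpolation=2);cv2.imwrite("pics/s5.png",a);cv2.imwrite("pics/t5.png",b)
s=get_state();print(s["time"],s["eef_pos"],s["opening"])
for q in("rack","egg_0"):
  for n in("top","side"): print(q,n,[(np.round(r["at"],3).tolist(),round(r["p"],2)) for r in recognise(n,q)])
E
```

```text
12.2 [ 0.49232483 -0.30205802  0.29596331] 0.38392427695422193
rack top []
rack side [([0.633, 0.026, 0.08], 0.88)]
egg_0 top [([0.647, -0.008, 0.089], 0.67), ([0.652, 0.043, 0.094], 0.64), ([0.604, -0.001, 0.092], 0.55), ([0.609, 0.043, 0.086], 0.54)]
egg_0 side [([0.664, 0.048, 0.084], 0.79), ([0.613, 0.056, 0.088], 0.57), ([0.598, 0.008, 0.087], 0.57)]
```

View pics/s5.png

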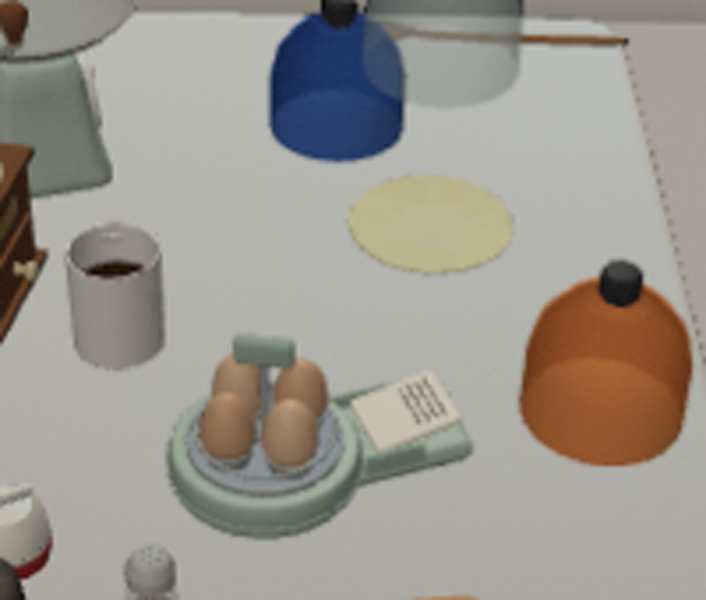

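View pics/t5.png

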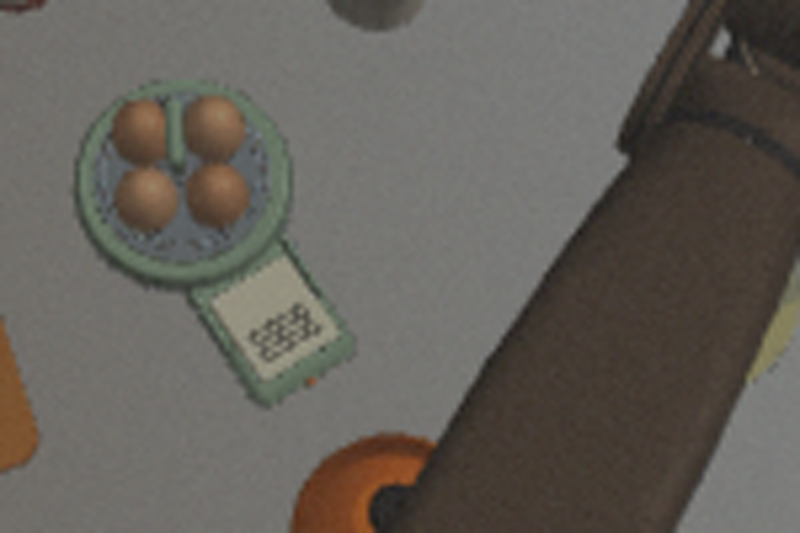

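The pictures show the rack on the pan with all four eggs, and the handle at top crop (173,97)–(179,163). The paddle is up, and the dome hangs over the plate. I'll set the dome down and measure the handle.

Request:
servo_tool(deltas=[[[0, 0, -0.2, 0], [0, 0, -0.4, 0], [0, 0, -0.6, 0], [0, 0, -0.8, 0], [0, 0, -1, 0]]])

```text
time: 12.9
eef_pos: [0.4925, -0.3023, 0.1957]
tcp_rot: [0.401, 0.582, -0.401, 0.582]
contact_force: [0.2, -0.7, -2.4]
opening: 0.384
```

Request:
servo_tool(deltas=[[[0, 0, -0.2, 0], [0, 0, -0.4, 0], [0, 0, -0.55, 0], [0, 0, -0.6, 0], [0, 0, -0.62, 0]]])

```text
time: 13.4
eef_pos: [0.4922, -0.3025, 0.134]
tcp_rot: [0.401, 0.583, -0.401, 0.582]
contact_force: [0.2, 0.9, -1.9]
opening: 0.385
```

```bash
python3 - <<'E'
from h import *
a=at_z("top",250+173/5.333,160+97/5.333,.142);b=at_z("top",250+179/5.333,160+163/5.333,.142)
print("top ends",a,b,(a+b)/2,np.hypot(*(a-b)[:2]),np.degrees(np.arctan2(*(a-b)[1::-1])))
s=200/706
a=at_z("side",230+236*s,100+336*s,.142);b=at_z("side",230+296*s,100+341*s,.142)
print("side ends",a,b,(a+b)/2,np.hypot(*(a-b)[:2]),np.degrees(np.arctan2(*(a-b)[1::-1])))
T=cv2.imread("pics/top4.png");S=cv2.imread("pics/side4.png")
f2=lambda h,s,v:(h>38)&(h<80)&(s>22)&(v>50)
c,st,m=blob(T,f2,(283,184));print(c,st)
ys,xs=np.nonzero(m);W=np.array([at_z("top",x,y,.142)[:2] for x,y in zip(xs,ys)],np.float32)
print(cv2.minAreaRect(W)) if st[4]<200 else print("merged")
c,st,m=blob(S,f2,(305,199));print(c,st,at_z("side",*c,.131))
for q in range(-25,20,5):
    d=.023*np.array([np.cos(np.radians(q)),np.sin(np.radians(q)),0]);X=np.array([.632,.02,.142]);print(q,((px("top",X+d)-[250,160])*5.333).round(),((px("top",X-d)-[250,160])*5.333).round(),((px("side",X+d)-[230,100])/s).round(),((px("side",X-d)-[230,100])/s).round())
E
```

```text
top ends [0.65191777 0.01204961 0.142     ] [0.6075705  0.01706198 0.142     ] [0.62974413 0.0145558  0.142     ] 0.044629638872733 -6.448513221015719
side ends [0.65357298 0.01540265 0.142     ] [0.6103714  0.02025573 0.142     ] [0.63197219 0.01782919 0.142     ] 0.043473309481065134 -6.409492327181958
[289.66466165 204.45413534] [264 175  53  61 665]
merged
[304.12307692 199.04615385] [296 195  17   9 130] [0.63514775 0.01726324 0.131     ]
-25 [175.  95.] [158. 162.] [237. 331.] [295. 350.]
-20 [172.  95.] [161. 162.] [236. 333.] [296. 348.]
-15 [169.  94.] [165. 163.] [235. 335.] [297. 346.]
-10 [166.  94.] [168. 163.] [234. 337.] [297. 344.]
-5 [163.  95.] [171. 162.] [234. 338.] [298. 343.]
0 [160.  95.] [174. 162.] [234. 340.] [298. 341.]
5 [157.  96.] [177. 161.] [234. 342.] [298. 339.]
10 [154.  97.] [180. 160.] [234. 344.] [297. 337.]
15 [151.  98.] [183. 159.] [235. 345.] [297. 335.]
```

Request:
servo_tool(deltas=[[[0, 0, -0.01, 0], [0, 0, -0.02, 0], [0, 0, -0.03, 0], [0, 0, -0.03, 0], [0, 0, -0.03, 0]]])

```text
time: 13.9
eef_pos: [0.4925, -0.3033, 0.1321]
tcp_rot: [0.401, 0.582, -0.401, 0.583]
contact_force: [-0.9, -0.7, 0.1]
opening: 0.38
```

Request:
servo_tool(deltas=[[[0, 0, -0.01, 0], [0, 0, -0.015, 0], [0, 0, -0.015, 0], [0, 0, -0.015, 0], [0, 0, -0.015, 0]]])

```text
time: 14.4
eef_pos: [0.4927, -0.3036, 0.1317]
tcp_rot: [0.401, 0.582, -0.402, 0.583]
contact_force: [-3.0, -0.3, 5.3]
opening: 0.386
```

Request:
servo_tool(deltas=[[[0, 0, 0, 0], [0, 0, 0, 0], [0, 0, 0, 0], [0, 0, 0, 0], [0, 0, 0, 0]]], claw=0.6)

```text
time: 14.9
eef_pos: [0.4921, -0.3026, 0.1295]
tcp_rot: [0.401, 0.582, -0.401, 0.582]
contact_force: [0.2, -0.9, 0.2]
opening: 0.8
```

Request:
servo_tool(deltas=[[[0, 0, 0.1, 0], [0, 0, 0.3, 0], [0, 0, 0.5, 0], [0, 0, 0.75, 0], [0, 0, 1, 0]]])

```text
time: 15.4
eef_pos: [0.4922, -0.3027, 0.2314]
tcp_rot: [0.401, 0.582, -0.401, 0.582]
contact_force: [0.4, -0.2, -0.4]
opening: 0.796
```

```bash
python3 - <<'E'
from h import *
S=read_camera("side");cv2.imwrite("pics/side6.png",S)
a=cv2.resize(S[90:240,270:430],(640,600),interpolation=2);cv2.imwrite("pics/s7.png",a)
s=get_state();print(s["time"],s["eef_pos"],s["opening"])
for X in((.492,-.303,.014),(.492,-.303,.146)):print((px("side",X)-[270,90])*4)
print(recognise("side","dome"))
E
```

```text
15.45 [ 0.49411904 -0.30437996  0.23707467] 0.8016161451915004
[326.97768369 290.95673359]
[336.25748814 149.95370088]
[{'at': [0.5824, -0.4428, 0.0759], 'p': 0.97}, {'at': [0.3736, -0.0254, 0.075], 'p': 0.85}, {'at': [0.493, -0.2652, 0.0922], 'p': 0.78}, {'at': [0.5312, -0.0211, 0.0368], 'p': 0.62}, {'at': [0.6317, 0.0212, 0.0769], 'p': 0.62}]
```

View pics/s7.png

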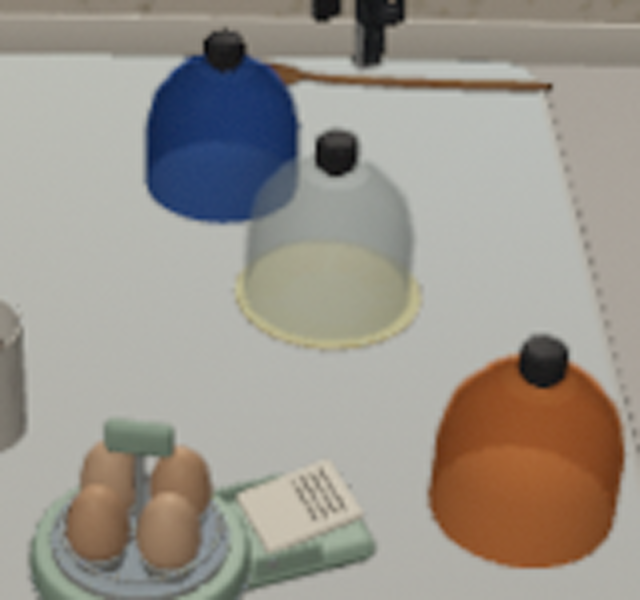

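Side crop: the dome stands centred on the plate, with its knob at (336,150) against a predicted (336,150). The paddle is up and the eggs are in place. Now the rack.

Request:
servo_tool(deltas=[[[0.1, 0.2, 0, -0.08], [0.2, 0.4, 0, -0.16], [0.3, 0.6, 0, -0.24], [0.4, 0.8, 0, -0.3], [0.45, 1, 0, -0.3]]])

```text
time: 16.0
eef_pos: [0.5373, -0.2018, 0.2288]
tcp_rot: [-0.526, -0.472, 0.527, -0.472]
contact_force: [-0.1, -0.4, -0.5]
opening: 0.803
```

Request:
servo_tool(deltas=[[[0.1, 0.2, 0, 0], [0.2, 0.4, 0, 0], [0.3, 0.6, 0, 0], [0.4, 0.8, 0, 0], [0.45, 1, 0, 0]]])

```text
time: 16.5
eef_pos: [0.5823, -0.1018, 0.2288]
tcp_rot: [-0.526, -0.473, 0.526, -0.472]
contact_force: [0.3, 0.2, -0.4]
opening: 0.8
```

Request:
servo_tool(deltas=[[[0.1, 0.2, 0, 0], [0.2, 0.4, 0, 0], [0.3, 0.6, 0, 0], [0.4, 0.8, 0, 0], [0.45, 1, 0, 0]]])

```text
time: 17.0
eef_pos: [0.6273, -0.0019, 0.2287]
tcp_rot: [-0.526, -0.473, 0.526, -0.472]
contact_force: [-0.4, -0.9, 0.4]
opening: 0.796
```

Request:
servo_tool(deltas=[[[0.04, 0.2, 0, 0], [0.04, 0.2, -0.2, 0], [0.04, 0.2, -0.4, 0], [0.04, 0.2, -0.5, 0], [0.04, 0.2, -0.5, 0]]])

```text
time: 17.5
eef_pos: [0.6296, 0.0174, 0.1769]
tcp_rot: [-0.525, -0.474, 0.527, -0.471]
contact_force: [0.8, 0.5, -0.2]
opening: 0.802
```

```bash
python3 - <<'E'
from h import *
from scipy.spatial.transform import Rotation as Ro
S=read_camera("side");T=read_camera("top");cv2.imwrite("pics/side8.png",S)
a=cv2.resize(S[140:260,250:370],(600,600),interpolation=2);cv2.imwrite("pics/s9.png",a)
s=get_state();z=Ro.from_quat(s["tcp_rot"]).as_matrix();print(s["time"],s["eef_pos"],s["opening"],np.degrees(np.arctan2(z[1,2],z[0,2])),z[:,0])
E
```

```text
17.6 [0.63130925 0.01701406 0.17995901] 0.7991539800995469 -96.17328175845714 [-8.61071275e-06  4.13098797e-06 -1.00000000e+00]
```

View pics/s9.png

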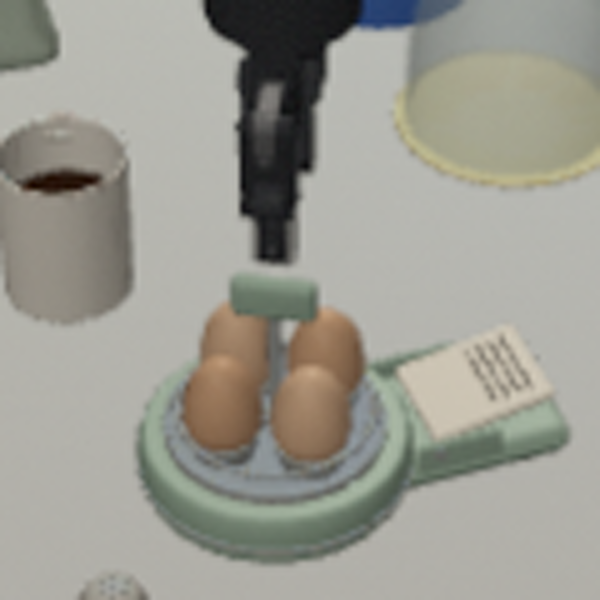

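The fingers sit centred above the handle, at crop (275,250) against (275,297), and square to it. I'll lower and grip.

Request:
servo_tool(deltas=[[[0, 0, -0.15, 0], [0, 0, -0.35, 0], [0, 0, -0.5, 0], [0, 0, -0.6, 0], [0, 0, -0.65, 0]]])

```text
time: 18.1
eef_pos: [0.6306, 0.0172, 0.1133]
tcp_rot: [-0.526, -0.473, 0.527, -0.472]
contact_force: [-0.3, -0.0, 0.2]
opening: 0.796
```

Request:
servo_tool(deltas=[[[0, 0, 0, 0], [0, 0, 0, 0], [0, 0, 0, 0], [0, 0, 0, 0], [0, 0, 0, 0]]], claw=-1, force=60)

```text
time: 18.6
eef_pos: [0.632, 0.0172, 0.1159]
tcp_rot: [0.527, 0.472, -0.526, 0.473]
contact_force: [-0.4, 1.1, 2.7]
opening: 0.125
```

Request:
servo_tool(deltas=[[[0, 0, 0, 0], [0, 0, 0.02, 0], [0, 0, 0.05, 0], [0, 0, 0.1, 0], [0, 0, 0.15, 0]]])

```text
time: 19.1
eef_pos: [0.6304, 0.0173, 0.1291]
tcp_rot: [-0.526, -0.473, 0.527, -0.472]
contact_force: [0.3, -0.1, -3.5]
opening: 0.13
```

Request:
servo_tool(deltas=[[[0, 0, 0.1, 0], [0, 0, 0.22, 0], [0, 0, 0.36, 0], [0, 0, 0.48, 0], [0, 0, 0.55, 0]]])

```text
time: 19.6
eef_pos: [0.6322, 0.0171, 0.1875]
tcp_rot: [0.527, 0.471, -0.525, 0.473]
contact_force: [0.5, -0.1, -3.6]
opening: 0.128
```

Request:
servo_tool(deltas=[[[0, 0.02, 0, 0], [-0.03, 0.08, 0, 0], [-0.06, 0.18, 0, 0], [-0.1, 0.3, 0, 0], [-0.14, 0.42, 0, 0]]])

```text
time: 20.1
eef_pos: [0.6163, 0.0606, 0.1841]
tcp_rot: [-0.526, -0.473, 0.526, -0.472]
contact_force: [0.4, -0.1, -4.0]
opening: 0.126
```

Request:
servo_tool(deltas=[[[-0.04, 0.12, 0, 0], [-0.08, 0.24, 0, 0], [-0.12, 0.36, 0, 0], [-0.17, 0.48, 0, 0], [-0.21, 0.6, 0, 0]]])

```text
time: 20.6
eef_pos: [0.5957, 0.1203, 0.1849]
tcp_rot: [-0.526, -0.472, 0.526, -0.472]
contact_force: [-1.1, 0.9, -4.4]
opening: 0.124
```

Request:
servo_tool(deltas=[[[-0.04, 0.12, 0, 0], [-0.08, 0.24, 0, 0], [-0.12, 0.36, 0, 0], [-0.17, 0.48, 0, 0], [-0.21, 0.6, 0, 0]]])

```text
time: 21.1
eef_pos: [0.5747, 0.1802, 0.1848]
tcp_rot: [-0.526, -0.472, 0.526, -0.472]
contact_force: [0.6, 0.3, -3.5]
opening: 0.13
```

Request:
servo_tool(deltas=[[[-0.04, 0.12, 0, 0], [-0.08, 0.24, 0, 0], [-0.12, 0.36, 0, 0], [-0.17, 0.48, 0, 0], [-0.21, 0.6, 0, 0]]])

```text
time: 21.6
eef_pos: [0.5537, 0.2402, 0.1848]
tcp_rot: [-0.526, -0.472, 0.526, -0.472]
contact_force: [-0.1, 0.6, -4.0]
opening: 0.128
```

Request:
servo_tool(deltas=[[[-0.04, 0.12, 0, 0], [-0.08, 0.24, 0, 0], [-0.12, 0.36, 0, 0], [-0.17, 0.48, 0, 0], [-0.2, 0.56, 0, 0]]])

```text
time: 22.1
eef_pos: [0.5336, 0.2964, 0.1848]
tcp_rot: [-0.526, -0.473, 0.526, -0.472]
contact_force: [-0.7, 0.8, -3.8]
opening: 0.132
```

Request:
servo_tool(deltas=[[[-0.02, 0.07, 0, 0], [-0.03, 0.1, 0, 0], [-0.03, 0.1, 0, 0], [-0.03, 0.1, 0, 0], [-0.03, 0.1, 0, 0]]])

```text
time: 22.6
eef_pos: [0.5314, 0.3048, 0.1848]
tcp_rot: [-0.526, -0.472, 0.526, -0.472]
contact_force: [-0.5, -0.3, -4.5]
opening: 0.128
```

Request:
servo_tool(deltas=[[[0, 0, -0.05, 0], [0, 0, -0.15, 0], [0, 0, -0.27, 0], [0, 0, -0.39, 0], [0, 0, -0.5, 0]]])

```text
time: 23.1
eef_pos: [0.5306, 0.3049, 0.1328]
tcp_rot: [-0.525, -0.473, 0.527, -0.472]
contact_force: [-0.0, -0.5, -4.6]
opening: 0.125
```

Request:
servo_tool(deltas=[[[0, 0, -0.11, 0], [0, 0, -0.22, 0], [0, 0, -0.31, 0], [0, 0, -0.37, 0], [0, 0, -0.4, 0]]])

```text
time: 23.6
eef_pos: [0.5309, 0.3051, 0.094]
tcp_rot: [-0.526, -0.473, 0.526, -0.472]
contact_force: [-0.1, 1.2, -4.9]
opening: 0.129
```

Request:
servo_tool(deltas=[[[0, 0, -0.01, 0], [0, 0, -0.02, 0], [0, 0, -0.03, 0], [0, 0, -0.04, 0], [0, 0, -0.04, 0]]])

```text
time: 24.1
eef_pos: [0.5312, 0.3052, 0.0909]
tcp_rot: [0.526, 0.472, -0.526, 0.472]
contact_force: [0.3, 0.2, -4.7]
opening: 0.126
```

Request:
servo_tool(deltas=[[[0, 0, -0.005, 0], [0, 0, -0.01, 0], [0, 0, -0.015, 0], [0, 0, -0.02, 0], [0, 0, -0.02, 0]]])

```text
time: 24.6
eef_pos: [0.5315, 0.3054, 0.0899]
tcp_rot: [0.526, 0.472, -0.526, 0.473]
contact_force: [-2.7, -0.5, 2.1]
opening: 0.128
```

Request:
servo_tool(deltas=[[[0, 0, 0, 0], [0, 0, 0, 0], [0, 0, 0, 0], [0, 0, 0, 0], [0, 0, 0, 0]]], claw=0.3)

```text
time: 25.1
eef_pos: [0.5313, 0.3052, 0.0888]
tcp_rot: [0.526, 0.472, -0.526, 0.472]
contact_force: [-0.2, -0.7, -1.4]
opening: 0.654
```

Request:
servo_tool(deltas=[[[0, 0, 0.05, 0], [0, 0, 0.2, 0], [0, 0, 0.45, 0], [0, 0, 0.75, 0], [0, 0, 1, 0]]])

```text
time: 25.6
eef_pos: [0.5318, 0.3055, 0.192]
tcp_rot: [0.527, 0.472, -0.525, 0.473]
contact_force: [0.7, -0.2, 0.4]
opening: 0.649
```

Request:
servo_tool(deltas=[[[0, 0, 0.2, 0], [0, 0, 0.4, 0], [0, 0, 0.6, 0], [0, 0, 0.6, 0], [0, 0, 0.6, 0]]])

```text
time: 26.1
eef_pos: [0.5314, 0.3053, 0.2498]
tcp_rot: [0.527, 0.472, -0.526, 0.473]
contact_force: [-0.1, -0.3, 0.4]
opening: 0.656
```

```bash
python3 - <<'E'
from h import *
S=read_camera("side");cv2.imwrite("pics/side10.png",S)
cv2.imwrite("pics/s11.png",cv2.resize(S[90:390,200:480],(560,600),interpolation=2))
s=get_state();print(s["time"],s["eef_pos"],s["opening"],s["contact_force"])
for q in("rack","egg_0","board","salt_shaker","mug"):print(q,[(np.round(r["at"],3).tolist(),round(r["p"],2)) for r in recognise("side",q)])
E
```

```text
26.15 [0.53082486 0.30507248 0.24839958] 0.6507420451450826 [-0.67228008 -0.13097988 -0.8633769 ]
rack [([0.535, 0.31, 0.059], 0.67)]
egg_0 [([0.515, 0.339, 0.067], 0.8), ([0.499, 0.297, 0.061], 0.69), ([0.56, 0.293, 0.058], 0.68), ([0.56, 0.338, 0.06], 0.62)]
board [([0.534, 0.356, 0.021], 0.67)]
salt_shaker [([0.706, 0.199, 0.054], 0.57)]
mug [([0.76, -0.121, 0.065], 0.63)]
```

View pics/s11.png

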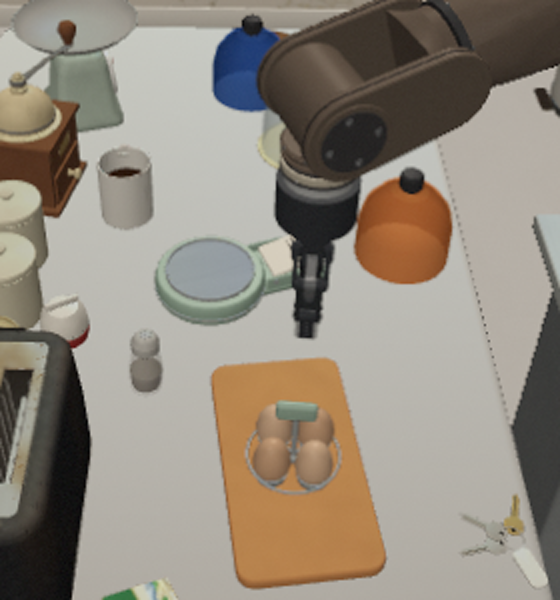

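The picture shows the rack with four eggs upright in the middle of the board at (295,455), with the gripper clear above it. The shaker and mug haven't moved, so I'm handing the job in.

```bash
python3 -c "
from plant import *
print(sign_off())"
```

```text
the job is handed in; nothing more can be done
None
```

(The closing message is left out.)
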